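Load a tape core into the winder lane

ROBOT

A 6-joint arm with a two-finger parallel gripper is mounted at the origin on the work surface. World frame = base frame: x ahead of the robot, y to its left, z up, the work surface at z = 0. Lengths are in mm, angles in rad, forces in N, time in s.
With the tool pointing down it reaches from about 325 to 900 mm from the base axis. Payload 6.1 kg.
Tool frame: the origin (TCP) lies at the very end of the fingers, on their centre line; the grasp point (between the pads) lies 19 mm behind it; z points along the fingers, x is the direction in which the jaws open and shut, and the axes are right-handed (so a half turn about z gives the same grasp; the last joint's range is limited). The gripper opens to 87 mm and grips with 3 to 60 N. Pads are 19 mm wide; open, the fingers measure 117 mm over their backs; the gripper's body (75 mm by 190 mm) begins 51 mm behind the grasp point.
Start: joints at [1.142, 0.22, 1.526, -0, 1.395, -0.126], TCP at [186.37, 596.558, 222.538] pointing down, gripper open.
Joint ranges: [-2.98, 2.98], [-0.91, 2.08], [0.09, 2.57], [-1.24, 4.39], [0.2, 2.65], [-2.68, 2.68]. Speed limits (rad/s): [2.57, 2.57, 3.01, 3.14, 3.14, 3.14].

INTERFACE

Orientations are given as a unit quaternion [x, y, z, w].
In Python, from station import arm, gripper_to, inverse_kinematics, telemetry, grab_frame, job_done, boxes_of, place_of gives the robot as it stands. The module is installed in compiled form; this text tells all that it offers. Calls block until the motion is done:
- arm.reach(position, orientation): joint-space move of the TCP to a pose.
- arm.move_straight(position, feed=150, rotation=None, f_stop=None): straight line of the TCP; rotation=None keeps the orientation; feed is the mean speed in mm/s. With f_stop (N) it stops when the force on the tool has changed by that much, and returns True; else False.
- arm.goto_joints(angles): joint-space move.
- gripper_to(opening): finger opening in mm; the grip force is fixed at half the most; returns when the fingers have stopped.
- arm.hold(seconds).
- inverse_kinematics(position, orientation): joint angles nearest the present ones, or None.
- telemetry.get_state(): the state.
- grab_frame(name): name is "side" or "top"; returns a dict with "pixels" (384x512x3 uint8, blue, green, red), "mtx" (3x3 intrinsics, pixels), "R" (3x3) and "t" (3): a world point X has camera coordinates R X + t. Camera axes: x right, y down, z forward; pixel columns grow to the right and rows downward; lengths in mm; the calibration is good to about 2 mm. A picture is of the moment at which its call begins. There is no depth.
A pose or a line that the arm cannot do raises arm.Unreachable and nothing moves.
- job_done(): hands the job in, once; it reports no verdict.
Trained networks look in a picture, given as the dict that the camera call returned (one of the last four; its "shot" number tells which), for a name from the list of things; names that differ only in an ending like _2 or _b are one class to them, and where a whole thing is asked for, a point or a joint stands for the part that bears it (a point fixed in the world has none). Each returns a list of dicts, best first, with "conf" (0 to 1); they miss things now and then, are a little off and sometimes report something else, mostly with a low value. They report only what shows in the picture. A call takes as long as a camera call. They do not tell look-alikes from the thing itself.
- boxes_of(picture, label): "pixel" ([column, row] in pixels, amid what is visible of it).
- place_of(picture, label): "pixel" ([column, row] in pixels: a listed point, or the origin of a listed thing).
The state is a dict: "time": time; "joints": joint angles; "joint_vel": joint speeds; "joint_torque": joint torques, N m; "tcp_pos": TCP position; "orientation": TCP orientation; "wrist_force": force on the tool from outside, world axes, zero at the start; "ft_torque": the same for the moment, N m; "width": finger opening in mm.
Only numpy, scipy, OpenCV 4.12 (cv2) and the standard library are available. Lean on these libraries where they do the work, as an engineer would, in place of code of your own. Each camera call takes 0.05 s, during which the arm holds its last target. There are 200 camera calls.

TASK

Roll the loose tape core along the lane by pushing its side until it meets the sliding backrest, then keep pushing through the core until the backrest is fully home, pressing it there for a moment with about 13 N. The core is thin-walled: never push it with more than 18 N, lift it or let it run away. Leave it lying at rest against the backrest between the index marks, and do not disturb the reels, carton or tape ring.

Things in the scene. Friction and masses are not known exactly. Their poses are not given: they have to be found in the camera images.
- core: Loose thin-walled cardboard-brown tube with dark ends, 50 mm diameter, 70 mm long, 0.11 to 0.22 kg, lying across the lane on its floor. Origin at its centre (25 mm above the lane floor); its x axis is the tube's axis (the other two turn as it rolls). It rolls almost freely. It may be pushed with no more than 18 N.
- lane: Fixed lane along y, 100 mm wide, y -180 to 180 mm; origin under its centre on the desk, z up. Floor 6 mm above the desk; side rails' inner faces at x = -39 and 39 mm, tops 18 mm up. Open -y end; the core starts at y = -90 to -30 mm and rolls to +y, to the backrest. Behind that stands the fixed grey winder head: 110 mm wide, y 180 to 265 mm, 75 mm high plus a 20 mm stub.
- index (a point): Point midway between the two black index marks on the rail tops, each 12 mm long along the lane, at the height of the core's axis: lane x = 0, y = 96 mm, z = 31 mm. With the backrest home and the core against it, the core's centre lies within 4 mm of here (along y). Axes as the lane's.
- face (a point): Reference point of the backrest, moves with it; lane y = 85 mm + joint value, 31 mm up, axes as the lane's. The backrest is an upright grey block across the lane, 72 mm wide, from 8 to 28 mm behind this point, top 53 mm up. Its dark facing plate on two adjusting screws stands 0 to 8 mm before this point, rigid, setting not measured: the core touches it with its centre 25 to 33 mm before this point.
- backrest (a joint): Travel of the backrest along lane +y, m: starts between 0 and 0.020, home at 0.040 against a hard stop. Stiff slide with no spring: a push of 4 to 7 N moves it and it stays where it is left; at the stop the push rises steeply, 4 N or more for each further millimetre. Pressing home means 10 to 16 N on the core for at least 0.5 s there.
- reels: Bystander: stack of three white component reels, 178 mm diameter, 36 mm high, loose, on the lane's +x side. Origin at the centre of its underside.
- carton: Bystander: small cardboard carton, 90 x 70 x 55 mm high, loose, on the lane's +x side. Origin at the centre of its underside.
- tape: Bystander: yellow ring of adhesive tape, 84 mm outer diameter, 18 mm high, lying flat, loose, on the lane's -x side. Origin at the centre of its underside.
Things that resemble listed ones, but are neither listed nor needed, are in the scene too. What is shaped like the core but pink is not meant.

How it is judged (in metres and radians):
On the way, in this order (a step that is already met when the one before it is completed fails the run):
1. the core has been rolled up to the backrest, which is not yet home (y of core in the frame of face above -0.0355 m and value of joint backrest below 0.036 m), for 0.05 s.
2. the backrest is home and the core is being pressed against it with 10 to 16 N (value of joint backrest above 0.0385 m and y of core in the frame of face above -0.0355 m and contact force between the fingers and core between 10 and 16 N), for 0.5 s.
At the end, for the whole second after the job is handed in: The backrest is home (within 1.5 mm); the core, let go, lies at rest across the lane floor (square within 0.12 rad) against the backrest, its centre within 6 mm of the index point along the lane (inside the marks) and 8 mm of the lane's middle (value of joint backrest above 0.0385 m and y of core in the frame of index between -0.006 and 0.006 m and z of core in the frame of index between -0.003 and 0.003 m and x of core in the frame of index between -0.008 and 0.008 m and angle between the x axis of core and the x axis of lane, either way round below 0.12 rad and linear speed of core below 0.01 m/s and contact force between the fingers and core below 0.1 N); the robot touches nothing.
It fails at once if the core is pushed or squeezed with more than 18 N (contact force between the fingers and core above 18 N).
It fails at once if the core is pushed by anything but the fingers with more than 18 N (contact force between the arm and core above 18 N).
It fails at once if the core is lifted off the lane floor by more than 8 mm (z of core in the frame of index above 0.008 m).
It fails at once if the core runs away (faster than 0.25 m/s) (linear speed of core above 0.25 m/s).
It fails at once if the reels, the carton or the tape ring is moved by more than 15 mm (distance of any of reels, carton, tape from where it was at the start of the episode above 0.015 m).
It also fails if it takes over 64 s, if anything falls off the work surface, if the arm or the gripper's body presses on something with over 40 N, if the wrist force passes 120 N, or if a joint passes its speed limit or range.

## Working session

There is one attempt and no reset: what is moved stays moved. The work goes in short steps, each a Python script; the robot and the scene stay as the last script left them, time stands still between calls to the robot, and variables do not carry over. Pictures are saved under pics/ and viewed, about 8 in all and at most 12, crops included, and the job is handed in when it is done.

```bash
mkdir -p pics
cat > h.py <<'E'
import numpy as np, cv2
from station import *
def ray(f,px):
    K=np.array(f["mtx"]);R=np.array(f["R"]);t=np.array(f["t"]).ravel()
    d=R.T@np.linalg.inv(K)@np.array([px[0],px[1],1.]); return -R.T@t,d
def onz(f,px,z):
    o,d=ray(f,px); return o+d*(z-o[2])/d[2]
def proj(f,X):
    c=np.array(f["R"])@np.array(X,float)+np.array(f["t"]).ravel(); p=np.array(f["mtx"])@c; return p[:2]/p[2]
E
python3 - <<'E'
from h import *
s=telemetry.get_state();print(s["time"],s["tcp_pos"],s["orientation"],s["wrist_force"])
ims=[]
for n in("top","side"):
    f=grab_frame(n);ims.append(f["pixels"]);cv2.imwrite(f"pics/{n}0.png",f["pixels"])
    print(n,"cam",ray(f,(256,192))[0].round())
    for l,z in(("core",31),("lane",0),("face",31),("reels",0),("carton",0),("tape",0),("backrest",31),("index",31)):
        try:
            print(l,[(np.round(d["pixel"],1).tolist(),round(d["conf"],2),onz(f,d["pixel"],z)[:2].round(1).tolist()) for d in place_of(f,l)[:3]])
        except Exception as e: print(l,e)
    print("boxcore",[(np.round(d["pixel"],1).tolist(),round(d["conf"],2)) for d in boxes_of(f,"core")[:3]])
E
```

```text
0.0 [186.10596456 596.01389895 221.44203905] [ 8.05665052e-01  5.92370570e-01 -8.43581894e-04  4.69406226e-04] [ 0.29397982  0.47258076 -0.49746785]
top cam [492. -28. 765.]
core [([358.2, 145.6], 0.79, [679.9, -260.3]), ([364.3, 284.9], 0.79, [398.9, -256.4]), ([247.3, 189.6], 0.68, [592.8, -29.9])]
lane [([226.7, 199.2], 0.95, [577.7, 13.6])]
face [([169.3, 211.3], 0.82, [552.2, 126.6]), ([177.2, 208.9], 0.19, [556.7, 110.9])]
reels [([247.9, 103.7], 0.83, [784.8, -35.0]), ([172.7, 211.9], 0.67, [553.3, 126.1])]
carton [([145.2, 156.7], 0.56, [671.5, 184.5]), ([176.1, 206.1], 0.35, [565.3, 119.1])]
tape [([196.4, 273.4], 0.9, [426.5, 77.3])]
backrest it knows: carton, core, face, index, lane, reels, tape
index [([175.9, 208.7], 0.73, [557.1, 113.5])]
boxcore [([248.7, 188.6], 0.77)]
side cam [ 451. -761.  761.]
core [([314.8, 259.0], 0.82, [682.6, -262.6]), ([254.3, 185.1], 0.73, [601.9, -22.1]), ([177.7, 276.0], 0.6, [400.2, -250.2])]
lane [([243.7, 186.3], 0.98, [581.0, 10.0])]
face [([221.9, 148.1], 0.85, [544.3, 134.0])]
reels [([330.8, 187.8], 0.86, [797.0, -36.9])]
carton [([263.2, 138.8], 0.56, [670.4, 191.6])]
tape [([183.6, 175.3], 0.75, [434.5, 79.9])]
backrest it knows: carton, core, face, index, lane, reels, tape
index [([223.9, 150.3], 0.69, [548.2, 123.9])]
boxcore [([178.5, 279.9], 0.9), ([254.0, 187.0], 0.76), ([315.6, 258.0], 0.67)]
```

View pics/top0.png

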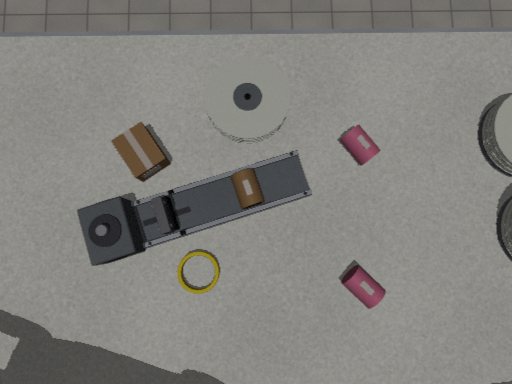

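View pics/side0.png

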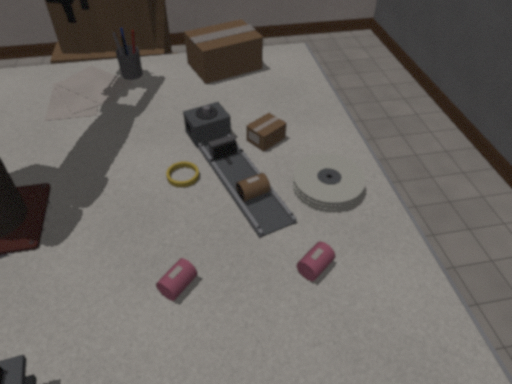

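Top view: the brown core is at (247,188) and the lane's open end at (303,173). The backrest is at about (160,215), the head at (108,231), and the two pink tubes are decoys. Next I'll enlarge the lane.

Run:
```python
import cv2
a=cv2.imread("pics/top0.png")[140:270,70:320]
cv2.imwrite("pics/c.png",cv2.convertScaleAbs(cv2.resize(a,None,fx=3.2,fy=3.2,interpolation=cv2.INTER_CUBIC),alpha=1.6))
```

```text
(no output)
```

View pics/c.png

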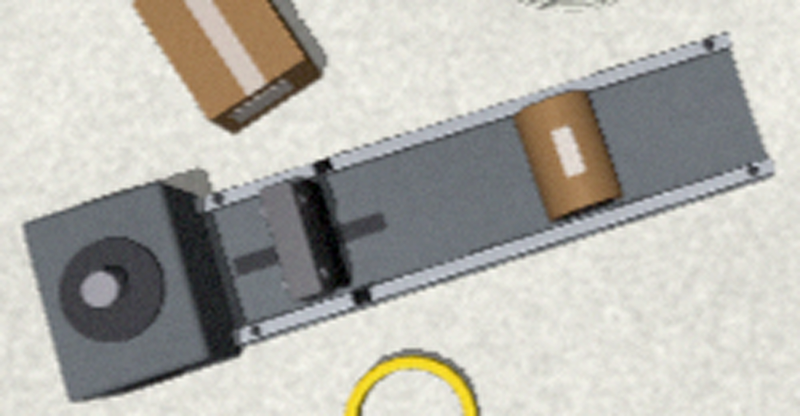

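```bash
cat >> h.py <<'E'
import json,os
from scipy.spatial.transform import Rotation as Ro
if os.path.exists("lane.json"):
    L=json.load(open("lane.json")); yaw=L["yaw"]; O=np.array(L["O"])
    ex=np.array([np.cos(yaw),np.sin(yaw)]); ey=np.array([-np.sin(yaw),np.cos(yaw)])
    W=lambda x,y,z: np.r_[O+x*ex+y*ey,z]
    inl=lambda p: np.array([(np.array(p)[:2]-O)@ex,(np.array(p)[:2]-O)@ey])
    Q=[(Ro.from_euler("z",yaw+k*np.pi)*Ro.from_euler("x",np.pi)).as_quat() for k in(0,1)]
    wf=lambda: np.array(telemetry.get_state()["wrist_force"])
    def meanf(n=8):
        a=[]
        for _ in range(n): a.append(wf()); arm.hold(.02)
        return np.mean(a,0),np.std(a,0)
E
python3 - <<'E'
from h import *
f=grab_frame("top"); g=grab_frame("side")
cr=lambda u,v:(u/3.2+70-.35,v/3.2+140-.35)
P=np.array([onz(f,cr(*p),18)[:2] for p in((731,36),(772,174),(322,167),(361,297))])
M=np.array([(50,-180),(-50,-180),(44.5,96),(-44.5,96)],float)
a=P-P.mean(0);b=M-M.mean(0)
yaw=np.arctan2((b[:,0]*a[:,1]-b[:,1]*a[:,0]).sum(),(a*b).sum())
R=np.array([[np.cos(yaw),-np.sin(yaw)],[np.sin(yaw),np.cos(yaw)]]);O=P.mean(0)-R@M.mean(0)
print("yaw",yaw,"O",O,"resid",(P-(M@R.T+O)).round(1).tolist())
json.dump({"yaw":yaw,"O":O.tolist()},open("lane.json","w"))
loc=lambda p:(R.T@(p[:2]-O)).round(1)
print("core top",loc(onz(f,cr(569,153),56)), "net",loc(onz(f,(247.3,189.6),31)),"side net",loc(onz(g,(254.3,185.1),31)))
print("face", loc(onz(f,(169.3,211.3),31)),loc(onz(g,(221.9,148.1),31)))
for n in((50,-180),(-50,-180),(44.5,96),(-44.5,96)): print("side",proj(g,np.r_[R@np.array(n)+O,18]).round(1))
E
python3 - <<'E'
from h import *
for q in Q: print(q.round(3),inverse_kinematics(W(0,-120,14),q),inverse_kinematics(W(0,65,14),q))
E
```

```text
yaw 0.28189083007068083 O [578.29377568  23.36023026] resid [[-2.3, -1.9], [2.5, 2.8], [-1.2, -0.4], [1.0, -0.6]]
core top [ -0.2 -55.7] net [ -0.8 -55.2] side net [ 10.  -50.2]
face [  3.6 106.4] [ -1.9 115.8]
side [295.5 218.5]
side [257.1 233.9]
side [240.8 151. ]
side [210.5 160.8]
[0.99 0.14 0.   0.  ] [-2.76551419e-01  4.31237644e-01  1.68367363e+00 -4.44089210e-16
  1.02668138e+00 -5.58442249e-01] [ 1.28306513e-02  3.26680047e-01  1.82478325e+00 -4.44089210e-16
  9.90129353e-01 -2.69060179e-01]
[-0.14  0.99  0.   -0.  ] [-0.27655142  0.43123764  1.68367363  0.          1.02668138  2.5831504 ] None
```

Run:
```python
from h import *
arm.reach(W(0,-125,200),Q[0]); gripper_to(30)
arm.move_straight(W(0,-125,60),feed=150)
print(arm.move_straight(W(0,-125,14),feed=50,f_stop=8))
s=telemetry.get_state();print(s["time"],s["tcp_pos"],s["width"],inl(s["tcp_pos"]),meanf())
f=grab_frame("top");cv2.imwrite("pics/c1.png",cv2.convertScaleAbs(cv2.resize(f["pixels"][130:270,120:340],None,fx=3,fy=3,interpolation=cv2.INTER_CUBIC),alpha=1.6))
g=grab_frame("side");cv2.imwrite("pics/s1.png",cv2.convertScaleAbs(cv2.resize(g["pixels"][120:260,190:350],None,fx=4,fy=4,interpolation=cv2.INTER_CUBIC),alpha=1.6))
```

```text
False
7.1667 [613.45018846 -96.82645712  14.41020834] 29.71573971878673 [   0.33621783 -125.22260235] (array([ 0.09028092,  0.48614112, -0.01747865]), array([0.26372342, 0.46365047, 0.38825098]))
```

View pics/s1.png

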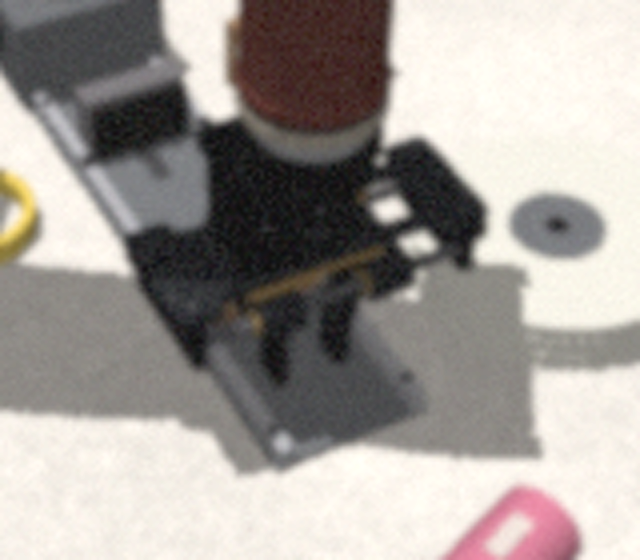

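Run:
```python
from h import *
b,_=meanf(15)
def rep(t):
    m,s=meanf(6);st=telemetry.get_state();d=m-b
    print(t,round(st["time"],2),inl(st["tcp_pos"]).round(1),"along",round(d[:2]@ey,2),"z",round(d[2],2),"norm",round(np.linalg.norm(d),2))
r=arm.move_straight(W(0,10,14),feed=25,f_stop=6); rep(r)
json.dump(b.tolist(),open("bias.json","w"))
```

```text
False 13.3 [-0. 10.] along 0.07 z 0.23 norm 0.24
```

Run:
```python
from h import *
f=grab_frame("top");cv2.imwrite("pics/c2.png",cv2.convertScaleAbs(cv2.resize(f["pixels"][130:270,80:300],None,fx=3,fy=3,interpolation=cv2.INTER_CUBIC),alpha=1.8))
g=grab_frame("side");cv2.imwrite("pics/s2.png",cv2.convertScaleAbs(cv2.resize(g["pixels"][100:240,180:340],None,fx=4,fy=4,interpolation=cv2.INTER_CUBIC),alpha=1.8))
a=cv2.imread("pics/c2.png");b=cv2.imread("pics/s2.png");h=420
b=cv2.resize(b,(480,420));a=cv2.resize(a,(660,420));m=np.hstack([a,b]);cv2.imwrite("pics/m2.png",cv2.resize(m,(800,int(420*800/1140))))
for n,x in(("top",f),("side",g)):print(n,[(inl(onz(x,d["pixel"],31)).round(1),round(d["conf"],2)) for d in place_of(x,"core")])
```

```text
top [(array([  19.1, -302.4]), 0.63), (array([-1.8, 49.3]), 0.62), (array([-248.2, -213.2]), 0.6)]
side [(array([  15.1, -311.3]), 0.84), (array([-244.6, -209.1]), 0.73), (array([-0.7, 39.3]), 0.7)]
```

View pics/m2.png

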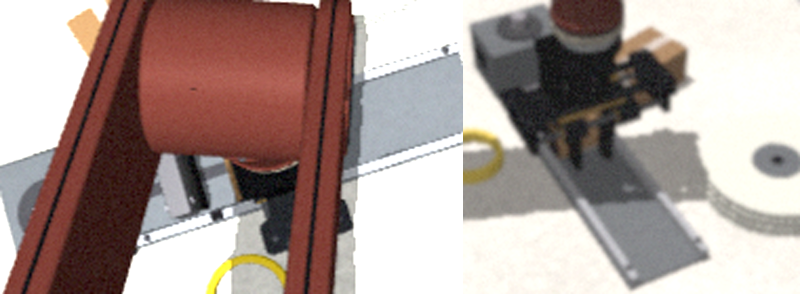

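The core (brown, right half at about (575,140)) sits just ahead of the fingers in the lane, near y = 44. I'll carry on slowly until it meets the backrest and then the stop.

```bash
cat > push.py <<'E'
from h import *
b=np.array(json.load(open("bias.json")))
def rep(t,n=6):
    m,s=meanf(n);st=telemetry.get_state();d=m-b
    y=inl(st["tcp_pos"])[1]
    print(t,round(st["time"],2),y.round(2),"along",round(d[:2]@ey,2),"z",round(d[2],2),"norm",round(np.linalg.norm(d),2)); return -d[:2]@ey,np.linalg.norm(d),y
E
python3 - <<'E'
from push import *
for y in(22,32,42,50,54):
    r=arm.move_straight(W(0,y,14),feed=10,f_stop=10); rep(r,4)
    if r: break
E
```

```text
False 14.92 21.95 along 0.02 z -0.25 norm 0.26
False 16.13 31.93 along -0.15 z -0.02 norm 0.16
False 17.35 41.77 along -4.62 z 0.18 norm 4.83
False 18.37 50.01 along -4.26 z 0.78 norm 4.64
False 18.98 54.02 along -4.57 z 0.6 norm 4.9
```

Run:
```python
from push import *
y=54;t0=None
while y<72:
    y+=1 
    r=arm.move_straight(W(0,y,14),feed=5,f_stop=5); F,n,yy=rep(r,3)
    if F>7: break
y=yy
for i in range(25):
    if F>12.3: break
    y+=.2; arm.move_straight(W(0,y,14),feed=3); F,n,_=rep("s",5)
```

```text
False 19.38 54.97 along -5.01 z -0.23 norm 5.31
False 19.78 55.94 along -4.56 z 0.53 norm 5.1
False 20.18 56.94 along -4.32 z -0.14 norm 4.61
False 20.58 57.97 along -4.67 z 0.52 norm 5.07
False 20.98 58.97 along -4.43 z 0.63 norm 5.0
False 21.38 59.94 along -4.8 z 0.81 norm 5.32
False 21.78 60.95 along -4.92 z 0.99 norm 5.46
False 22.18 61.36 along -6.89 z 0.42 norm 7.27
False 22.58 61.49 along -10.02 z 0.63 norm 10.5
s 23.26 61.36 along -5.5 z 0.55 norm 5.81
s 23.59 61.39 along -6.09 z 0.21 norm 6.35
s 23.93 61.41 along -7.2 z 0.09 norm 7.64
s 24.26 61.42 along -7.42 z 0.58 norm 7.93
s 24.59 61.46 along -8.46 z 0.25 norm 8.81
s 24.93 61.48 along -8.99 z -0.32 norm 9.37
s 25.26 61.48 along -9.87 z 0.33 norm 10.26
s 25.59 61.51 along -10.2 z -0.26 norm 10.47
s 25.93 61.53 along -11.11 z -0.28 norm 11.44
s 26.26 61.53 along -11.65 z -0.2 norm 12.03
s 26.59 61.59 along -12.24 z 0.03 norm 12.54
s 26.93 61.58 along -12.46 z 0.23 norm 12.76
```

Run:
```python
from push import *
rep("hold",40); rep("hold",40)
arm.move_straight(W(0,60,14),feed=3); rep("off",6)
arm.move_straight(W(0,50,14),feed=10); rep("off",6)
arm.move_straight(W(0,-10,14),feed=60)
arm.move_straight(W(0,-10,200),feed=100)
arm.reach(W(0,-260,300),Q[0])
ims=[]
for n in("top","side"):
    f=grab_frame(n)
    print(n,[(inl(onz(f,d["pixel"],31)).round(1),round(d["conf"],2)) for d in place_of(f,"core")])
    u,v=proj(f,W(0,100,20)).astype(int); print(u,v)
    ims.append(cv2.convertScaleAbs(cv2.resize(f["pixels"][v-50:v+50,u-45:u+45],(396,440),interpolation=cv2.INTER_CUBIC),alpha=1.8))
cv2.imwrite("pics/end.png",np.hstack(ims)); print(telemetry.get_state()["time"])
```

```text
hold 27.59 61.61 along -12.81 z -0.31 norm 13.14
hold 28.26 61.6 along -13.0 z -0.36 norm 13.32
off 29.8 60.08 along 0.18 z -0.19 norm 0.26
off 31.05 50.06 along 0.02 z 0.02 norm 0.08
top [(array([-247.1, -215.7]), 0.95), (array([  19.6, -309.9]), 0.81), (array([-5.5, 97.3]), 0.76)]
173 212
side [(array([  8.5, 102. ]), 0.91), (array([-245.7, -223.5]), 0.89), (array([  11.2, -308.2]), 0.59), (array([ 175.7, -131.1]), 0.26)]
225 154
35.4583
```

View pics/end.png

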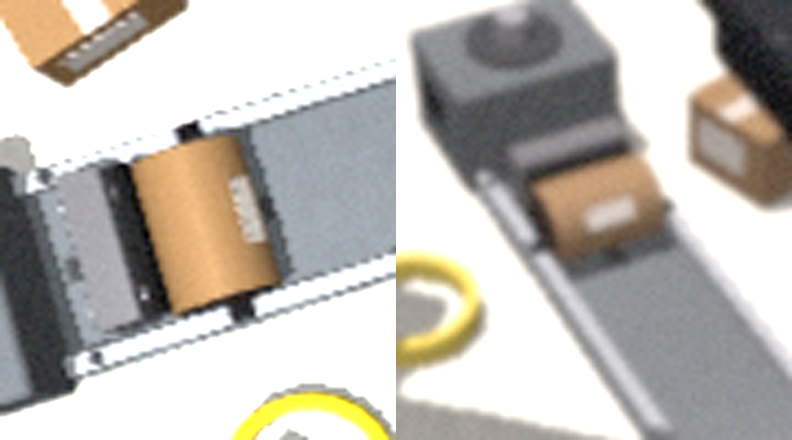

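The core lies square against the facing plate, between the black marks at (188,130) and (242,305) in the left half. The carton and tape ring look unmoved. I'll check for drift and then hand in.

Run:
```python
from h import *
fs=[]
for i in range(2):
    f=grab_frame("top");fs.append(f["pixels"][160:260,120:230].astype(np.float32).mean(2)); arm.hold(2)
print("shift px",cv2.phaseCorrelate(*fs))
for l in("reels","carton","tape"): print(l,[(onz(f,d["pixel"],0)[:2].round(1),round(d["conf"],2)) for d in place_of(f,l)[:1]])
job_done()
```

```text
shift px ((0.0038712879513767007, -0.014589806226460666), 0.9961475749810537)
reels [(array([786.9, -35.1]), 0.71)]
carton [(array([681.8, 177. ]), 0.69)]
tape [(array([431.2,  79.8]), 0.96)]
the job is handed in; nothing more can be done
```

I rolled the core up to the backrest with two slightly open fingers and pushed the backrest home. I then pressed it there at about 13 N for over a second, backed off slowly and handed the job in. No verdict is reported.

**Forces:** Wrist readings were 4–5 N while the backrest slid, rising steeply at the stop to 13.1–13.3 N during the hold. The readings I took peaked at about 13.3 N, against the 18 N limit. After backing off they were near 0.

**Core position:** The last pictures show the core square against the facing plate, between the index marks. The finger position also puts its centre at lane y ≈ 96 mm. A two-second comparison of top pictures showed no drift. The network placed the core at 97 mm along the lane in the top view and 102 mm in the side view. It also put the core 5.5 mm to one side (top) and 8.5 mm to the other (side). The rails allow only about 4 mm either way, so I put those differences down to detection error.

**Bystanders:** The reels and tape ring stayed within about 5 mm of their first detected positions. The carton's detected position changed by about 13 mm, close to the 15 mm limit. I attribute that to detection error: its first detection was low-confidence (0.56), nothing came near it, and it looks unmoved in the pictures.

The run took about 40 s of the 64 s allowed.

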